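# Running the goat tag press down

## Task

A lilac goat tag lies ready in the bench marking press. Run the die down onto it: take the upright crank knob of the press's large hand wheel and turn the wheel exactly one full turn clockwise, seen from above, so that the knob comes back to the brass pointer, then let go. Leave the smaller hand wheel of the pin feeder as it stands.

Things in the scene. Friction and masses are not known exactly. Their poses are not given: they have to be found in the camera images.
- press_knob (a point): Centre of the press's crank knob: an upright black cylinder, 22 mm in diameter, 50 mm tall, nothing above it, centre 122 mm above the table. It spins freely on its own pin, so a gripper can carry it round without turning. The pin stands 60 mm from the wheel's axle; the knob's underside is 2 mm above the wheel's face. The knob's own rotation has no meaning.
- press_hub (a point): On the upright axle of the press's hand wheel, level with its upper face, 95 mm above the table; fixed to the bolted press. The wheel is an aluminium disc 160 mm wide, the larger of two. x points level from the axle over the press's arm and lilac tag (170 mm long); the brass pointer is 99 mm out on the -x side. All but the knob is below 102 mm.
- press_wheel (a joint): Turn of the press's large wheel, rad, growing clockwise seen from above: 0 with the knob at the pointer (-x side of press_hub), 6.28 after one full turn. Starts within 0.1 of 0. It turns evenly with about 2 N at the knob and stays where it is left. The die comes down 19 mm in the turn. Stops lie 1 rad beyond either end.
- feeder_wheel (a joint): Turn of the other, smaller wheel, rad, 0 at the start: aluminium disc 96 mm wide, 83 mm high, with a thinner black crank knob (16 mm wide, top 119 mm high), on a square grey pin feeder with a frosted hopper cup. To be left alone.

How it is judged:
By the outcome, as a careful person would: the job done as asked, in the order asked, and still so for the second after the job is handed in, with the robot touching nothing.
It also fails if it takes over 51 s, if anything falls off the work surface, if the arm or the gripper's body presses on something with over 40 N, if the wrist force passes 120 N, or if a joint passes its speed limit or range.

## Robot

A 6-joint arm with a two-finger parallel gripper is mounted at the origin on the work surface. World frame = base frame: x ahead of the robot, y to its left, z up, the work surface at z = 0. Lengths are in m, angles in degrees, forces in N, time in s.
With the tool pointing down it reaches from about 0.4 to 0.825 m from the base axis. Payload 7 kg.
Tool frame: the origin (TCP) lies between the finger pads; the fingertips stand 19 mm ahead of it and the grasp point (between the pads) is the TCP; x points along the fingers, y is the direction in which the jaws open and shut, and the axes are right-handed (so a half turn about x gives the same grasp; the last joint's range is limited). The gripper opens to 88 mm and grips with 3 to 60 N. Pads are 19 mm wide; open, the fingers measure 130 mm over their backs; the gripper's body (78 mm by 193 mm) begins 47 mm behind the grasp point.
Start: joints at [88.642, 20.546, 0.682, 0, -70.136, -16.507], TCP at [0.207, 0.642, 0.246] pointing down, gripper open.
Joint ranges: [-176.03, 176.03], [-82.01, 121.73], [-58.28, 71.71], [-173.87, 95.51], [-174.79, -0.11], [-173.66, 173.66]. Speed limits (degrees/s): [136.94, 136.94, 172.46, 180, 180, 180].

## Interface

Orientations are given as [roll, pitch, yaw] about the fixed x, y, z axes, in that order (R = Rz(yaw) Ry(pitch) Rx(roll)).
In Python, from plant import * gives the robot as it stands.
- The arm moves only by the tool step_arm, never from a script. Its argument "steps" is a list of rows, each a list of 2 entries, a list of its own where there are three numbers: the shift along the tool's x, y, z in units of 0.02 m (1.0 is 0.02 m), then the turn about the tool's x in units of 6 degrees (1.0 is 6 degrees). A call has 1 to 20 rows; each row shifts and turns the commanded pose from where the row before left it, along the tool's axes as they then stand; what a row does not reach is not made up. A row lasts 1/12 s, in which the tool goes at most 41.7 mm and 7.16 degrees, less where a joint would pass 70% of its speed; a pose out of reach is approached as far as the arm can. A call with a number of a shift or a turn outside -1 to 1 is refused whole. A call with a gripper value outside its range is refused whole. "fingers" is the closure, from 0 (fully open) to 1 (shut), set as the call begins (left out, the last holds). The fingers move at their own pace and stop on an object; "grip_force" is the grip in N (left out, the last holds). Time passes only in rows, so rows that do not move let the fingers close. It gives the time, the measured TCP pose, the force and the opening at its end, in the units of the state.
- get_state(): the state, without advancing time (a new reading comes with each control period).
- capture(name): name is "scene" or "side" or "wrist"; returns the picture (420x560x3 uint8, blue, green, red); there is no depth.
- camera_model(name): a dict with "intrinsics" (3x3 intrinsics, pixels), "dist_coeffs" ([k1, k2, p1, p2, k3] as OpenCV has them; the pictures are not rectified), "rvec" (rotation vector, rad) and "tvec" (3), from world to camera coordinates, as OpenCV has them. Camera axes: x right, y down, z forward; pixel columns grow to the right and rows downward; lengths in m; the calibration is good to about 2 mm. A picture is of the moment at which its call begins: read the wrist's pose just before it. camera_model takes no time and is no camera call; for the wrist camera it gives the pose at the moment of the call.
- close_job(): hands the job in, once; it reports no verdict.
The state is a dict: "time_s": time; "joints": joint angles; "qd": joint speeds; "joint_torque": joint torques, N m; "tcp_pos": TCP position; "eef_rot": TCP orientation; "contact_force": force on the tool from outside, world axes, zero at the start; "moment": the same for the moment, N m; "gripper_width": finger opening in m.
Only numpy, scipy, OpenCV 4.12 (cv2) and the standard library are available. Lean on these libraries where they do the work, as an engineer would, in place of code of your own. Each camera call takes 0.05 s, during which the arm holds its last target.

## Working session

There is one attempt and no reset: what is moved stays moved. The work goes in short steps, Python scripts to look and compute and a tool call to move; the robot and the scene stay as the last step left them, time stands still between calls to the robot, and variables do not carry over. Pictures are saved under pics/ and viewed, and the job is handed in when it is done.

Besides the shell and the picture viewer there is one more tool, called after "Emit:" as name(argument=value, ...), one argument or row to a line, values as JSON. step_arm: Moves the arm, as the interface text tells. Its arguments: {"type":"object","properties":{"steps":{"type":"array","items":{"type":"array"}},"fingers":{"type":"number"},"grip_force":{"type":"number"}},"required":["steps"]}

```bash
mkdir -p pics; ls; python3 - <<'E'
from plant import *
import cv2
print(get_state())
for n in ("scene","side","wrist"):
    cv2.imwrite(f"pics/{n}0.png",capture(n)); print(n,camera_model(n))
E
```

```text
pics
{'time_s': 0.0, 'joints': array([ 8.86401401e+01,  2.05910216e+01,  6.32147333e-01, -1.97810513e-02,
       -7.01326929e+01, -1.65090112e+01]), 'qd': array([ 0.06657667,  0.04626525,  0.01374774, -0.08432432, -0.00960591,
       -0.01577103]), 'joint_torque': array([-3.94483031e-04, -5.82716274e+01,  2.93054366e+01,  6.99729323e+00,
        7.06183855e-03, -1.61405947e-04]), 'tcp_pos': array([0.20697769, 0.64200735, 0.24461601]), 'eef_rot': array([  95.03112792,   89.90656315, -102.84448047]), 'contact_force': array([ 0.07184427, -0.5910727 , -1.11885988]), 'moment': array([0.01446542, 0.02236521, 0.01953492]), 'gripper_width': 0.08781965925896126}
scene {'intrinsics': array([[452.69231298,   0.        , 275.29362986],
       [  0.        , 452.69231298, 211.04789683],
       [  0.        ,   0.        ,   1.        ]]), 'dist_coeffs': array([-0.07887654,  0.        ,  0.        ,  0.        ,  0.        ]), 'rvec': array([ 1.86266342,  1.83132906, -0.611164  ]), 'tvec': array([ 0.01977344, -0.30638081,  1.36235804])}
side {'intrinsics': array([[518.73674296,   0.        , 274.14105842],
       [  0.        , 518.73674296, 216.87231406],
       [  0.        ,   0.        ,   1.        ]]), 'dist_coeffs': array([-0.01099157,  0.        ,  0.        ,  0.        ,  0.        ]), 'rvec': array([ 0.13282392, -2.76918137,  1.41842646]), 'tvec': array([0.50197952, 0.15349026, 1.20284648])}
wrist {'intrinsics': array([[365.68275162,   0.        , 284.20884202],
       [  0.        , 365.68275162, 206.10989784],
       [  0.        ,   0.        ,   1.        ]]), 'dist_coeffs': array([-0.09439841,  0.        ,  0.        ,  0.        ,  0.        ]), 'rvec': array([-1.7380147 ,  2.3850895 ,  0.34207933]), 'tvec': array([ 0.67380557, -0.03500333,  0.39205989])}
```

View pics/scene0.png

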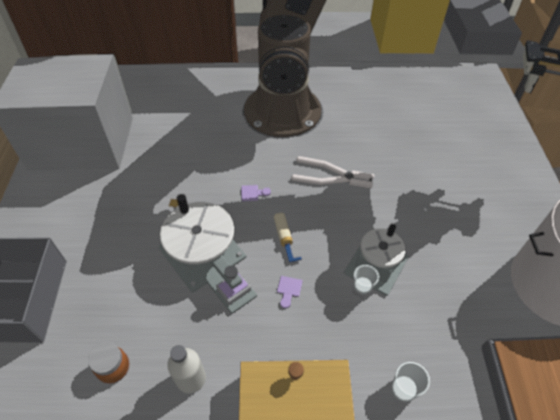

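View pics/side0.png

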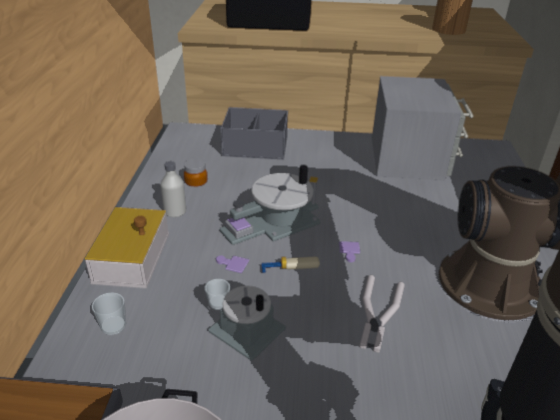

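View pics/wrist0.png

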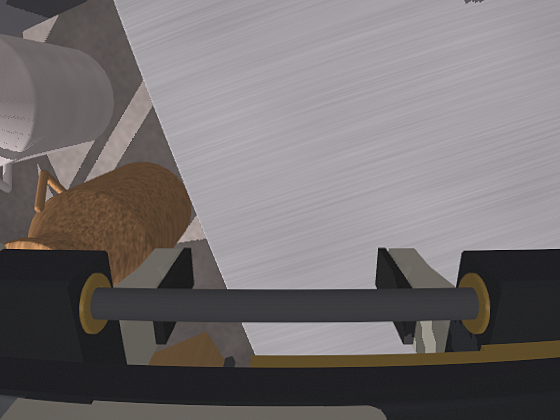

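Scene view: the press wheel is at (197,232), its knob at (183,204) and the pointer at (174,204). The feeder wheel is at (384,245). In the side view the press wheel is at (283,191), the knob at (304,174) and the pointer at (313,180).

```bash
cat > h.py <<'E'
import numpy as np, cv2
def ray(cm,uv):
    p=cv2.undistortPoints(np.array([[uv]],float),cm["intrinsics"],cm["dist_coeffs"])[0,0]
    R=cv2.Rodrigues(cm["rvec"])[0]; c=-R.T@cm["tvec"]
    return c,R.T@np.array([p[0],p[1],1.])
def onz(cm,uv,z):
    c,d=ray(cm,uv); return c+d*(z-c[2])/d[2]
def proj(cm,P):
    return cv2.projectPoints(np.array(P,float).reshape(-1,3),cm["rvec"],cm["tvec"],cm["intrinsics"],cm["dist_coeffs"])[0].reshape(-1,2)
E
python3 - <<'E'
from plant import *
from h import *
B={"scene":(140,180,270,320),"side":(210,150,330,250)}
for n,(x0,y0,x1,y1) in B.items():
    im=cv2.imread(f"pics/{n}0.png"); cm=camera_model(n)
    cv2.imwrite(f"pics/{n}0z.png",cv2.resize(im[y0:y1,x0:x1],None,fx=5 if n=="side" else 4,fy=5 if n=="side" else 4,interpolation=cv2.INTER_CUBIC))
    g=im.min(2).astype(int)
    for th in (150,170):
        m=np.zeros(g.shape,np.uint8); m[y0:y1,x0:x1]=(g[y0:y1,x0:x1]>th)*255
        cs=cv2.findContours(m,cv2.RETR_EXTERNAL,cv2.CHAIN_APPROX_NONE)[0]
        c=max(cs,key=cv2.contourArea); h=cv2.convexHull(c)[:,0]
        P=np.array([onz(cm,p.astype(float),.095)[:2] for p in c[:,0]])
        A=np.c_[2*P,np.ones(len(P))]; s=np.linalg.lstsq(A,(P**2).sum(1),rcond=None)[0]
        r=np.sqrt(s[2]+s[0]**2+s[1]**2); res=np.hypot(*(P-s[:2]).T)-r
        k=np.abs(res)<.004
        P=P[k];A=A[k]; s=np.linalg.lstsq(A,(P**2).sum(1),rcond=None)[0]
        print(n,th,s[:2],np.sqrt(s[2]+s[0]**2+s[1]**2),k.mean())
    dk=np.zeros(g.shape,np.uint8); mx=im.max(2); dk[y0:y1,x0:x1]=(mx[y0:y1,x0:x1]<45)*255
    for c in cv2.findContours(dk,cv2.RETR_EXTERNAL,cv2.CHAIN_APPROX_NONE)[0]:
        if cv2.contourArea(c)>20: print(n,cv2.minAreaRect(c), onz(cm,cv2.minAreaRect(c)[0],.122))
E
```

```text
scene 150 [ 0.51035986 -0.19515428] 0.07327826369935767 0.5691489361702128
scene 170 [ 0.51222625 -0.19127578] 0.06356712426170555 0.07346938775510205
scene ((182.33018493652344, 203.90567016601562), (17.0327091217041, 7.28010892868042), 74.05460357666016) [ 0.45271619 -0.23200321  0.122     ]
side 150 [ 0.50784919 -0.16997722] 0.052516222635064044 0.15862068965517243
side 170 [ 0.47349578 -0.1556353 ] 0.027959058129160056 0.775
side ((303.0, 174.5), (17.0, 8.0), 90.0) [ 0.45116099 -0.23421909  0.122     ]
```

View pics/scene0z.png

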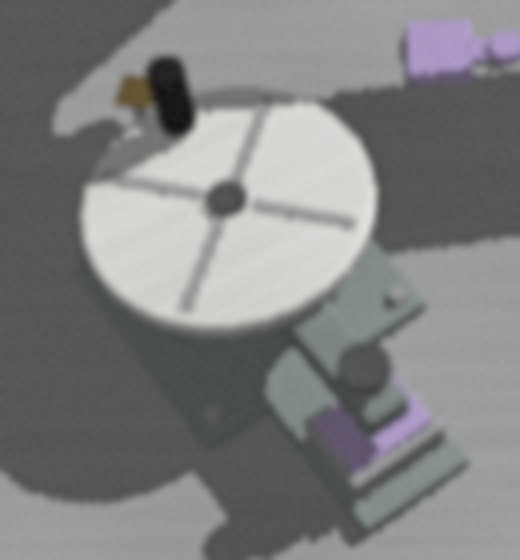

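View pics/side0z.png

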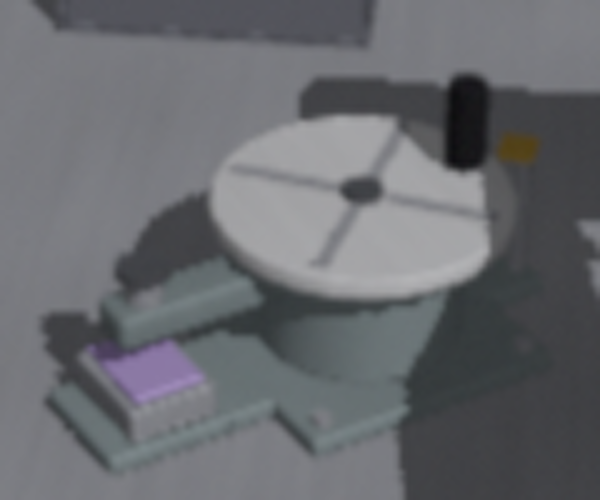

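```bash
python3 - <<'E'
from plant import *
from h import *
S=camera_model("scene");D=camera_model("side")
def tri(a,b):
    (c1,d1),(c2,d2)=ray(S,a),ray(D,b)
    t=np.linalg.lstsq(np.c_[d1,-d2],c2-c1,rcond=None)[0]
    return (c1+t[0]*d1),(c2+t[1]*d2)
h1=(140+226/4-.4,180+198/4-.4);h2=(210+361/5-.4,150+190/5-.4)
for z in(.095,.099,.102): print(z,onz(S,h1,z),onz(D,h2,z))
print(tri(h1,h2))
print("knob",tri((182.33,203.9),(303,174.5)))
p1=(140+136/4-.4,180+92/4-.4);p2=(210+519/5-.4,150+149/5-.4)
print("pointer",tri(p1,p2))
# rim extents from zoom: scene left/right/bottom edge points
for n,cm,pts in (("scene",S,[(82,215),(376,195),(218,325),(100,270),(320,305)]),("side",D,[(212,190),(250,255),(270,130),(340,115)])):
    f,o=(4,(140,180)) if n=="scene" else (5,(210,150))
    for p in pts:
        q=onz(cm,(o[0]+p[0]/f-.4,o[1]+p[1]/f-.4),.095); print(n,q)
print(proj(S,[0.45,-.23,.147]))
E
```

```text
0.095 [ 0.50163755 -0.20114426  0.095     ] [ 0.50379822 -0.20726492  0.095     ]
0.099 [ 0.5044267  -0.20035045  0.099     ] [ 0.50341134 -0.20100772  0.099     ]
0.102 [ 0.50651857 -0.19975509  0.102     ] [ 0.50312117 -0.19631483  0.102     ]
(array([ 0.50410087, -0.20044318,  0.09853272]), array([ 0.50340157, -0.20084971,  0.09910101]))
knob (array([ 0.4524261 , -0.23209096,  0.12165019]), array([ 0.45113993, -0.23282468,  0.12283832]))
pointer (array([ 0.42455562, -0.25999356,  0.09134423]), array([ 0.42312418, -0.26080733,  0.09269366]))
scene [ 0.51171687 -0.27851704  0.095     ]
scene [ 0.50088387 -0.11955429  0.095     ]
scene [ 0.5816602  -0.19841506  0.095     ]
scene [ 0.54711773 -0.26418385  0.095     ]
scene [ 0.57028007 -0.14617481  0.095     ]
side [ 0.58063383 -0.19869701  0.095     ]
side [ 0.55437278 -0.14099419  0.095     ]
side [ 0.55701885 -0.26151556  0.095     ]
side [ 0.52090739 -0.28133198  0.095     ]
[[181.52730357 195.75582056]]
```

```bash
cat >> h.py <<'E'
from scipy.spatial.transform import Rotation as Rn
def togo(st,goal):
    R=Rn.from_euler("xyz",st["eef_rot"],degrees=True).as_matrix()
    return R, R.T@(np.array(goal)-st["tcp_pos"])/.02
E
python3 - <<'E'
from plant import *
from h import *
st=get_state()
for g in ([.5,.2,.246],[.452,-.2325,.22]):
    R,d=togo(st,g); print(R.round(3),d.round(2))
    print(len(d)); st["tcp_pos"]=np.array(g)
S=camera_model("scene")
print(onz(S,(115,178),0),onz(S,(134,90),.2),onz(S,(88,110),.2))
E
```

```text
[[-0.    -0.307 -0.952]
 [-0.001 -0.952  0.307]
 [-1.     0.001 -0.   ]] [ -0.03  16.54 -20.73]
3
[[-0.    -0.307 -0.952]
 [-0.001 -0.952  0.307]
 [-1.     0.001 -0.   ]] [ 1.33 21.32 -4.35]
3
[ 0.26609844 -0.4526981   0.        ] [ 0.15336045 -0.37292316  0.2       ] [ 0.22511804 -0.47145714  0.2       ]
```

Emit:
step_arm(
  steps=[
    [[0, 0.82, -1], 0],
    [[0, 0.82, -1], 0],
    [[0, 0.82, -1], 0],
    [[0, 0.82, -1], 0],
    [[0, 0.82, -1], 0],
    [[0, 0.82, -1], 0],
    [[0, 0.82, -1], 0],
    [[0, 0.82, -1], 0],
    [[0, 0.82, -1], 0],
    [[0, 0.82, -1], 0],
    [[0, 0.82, -1], 0],
    [[0, 0.82, -1], 0],
    [[0, 0.82, -1], 0],
    [[0, 0.82, -1], 0],
    [[0, 0.82, -1], 0],
    [[0, 0.82, -1], 0],
    [[0, 0.82, -1], 0],
    [[0, 0.82, -1], 0],
    [[0, 0.82, -1], 0],
    [[0, 0.82, -1], 0],
  ],
  fingers=0,
  grip_force=15,
)

```text
time_s: 1.82
tcp_pos: [0.4876, 0.2063, 0.2455]
eef_rot: [4.4, 90.0, 166.5]
contact_force: [-0.2, 0.4, 0.3]
gripper_width: 0.0876
```

Emit:
step_arm(
  steps=[
    [[0, 1, -0.2], 0],
    [[0, 1, -0.2], 0],
    [[0, 1, -0.2], 0],
    [[0, 1, -0.2], 0],
    [[0, 1, -0.2], 0],
    [[0, 1, -0.2], 0],
    [[0, 1, -0.2], 0],
    [[0, 1, -0.2], 0],
    [[0, 1, -0.2], 0],
    [[0, 1, -0.2], 0],
    [[0, 1, -0.2], 0],
    [[0, 1, -0.2], 0],
    [[0, 1, -0.2], 0],
    [[0, 1, -0.2], 0],
    [[0, 1, -0.2], 0],
    [[0, 1, -0.2], 0],
    [[0, 1, -0.2], 0],
  ],
)

```text
time_s: 3.23
tcp_pos: [0.4471, -0.1379, 0.2455]
eef_rot: [-39.0, 90.0, 123.1]
contact_force: [0.9, 0.6, 0.3]
gripper_width: 0.0878
```

```bash
python3 - <<'E'
from plant import *
from h import *
st=get_state(); cm=camera_model("wrist"); im=capture("wrist"); cv2.imwrite("pics/wrist1.png",im)
print(st["time_s"],st["tcp_pos"],st["eef_rot"],st["joints"].round(1))
R,d=togo(st,[.452,-.2325,.22]); print(R.round(3),d.round(2))
print("proj knob,hub,pointer",proj(cm,[[.452,-.2325,.147],[.5036,-.2005,.1],[.424,-.2603,.094]]))
np.savez("w1.npz",**cm)
E
```

```text
3.2333 [ 0.44714484 -0.137876    0.24551823] [-39.02828401  89.99266989 123.10974611] [  7.1   0.6 -24.3  -0.  -65.   65.1]
[[-0.    -0.307 -0.952]
 [ 0.    -0.952  0.307]
 [-1.    -0.     0.   ]] [ 1.28  4.43 -1.68]
proj knob,hub,pointer [[416.5881767  167.25782424]
 [339.59711956 104.55931067]
 [433.63943621 177.60030162]]
```

View pics/wrist1.png

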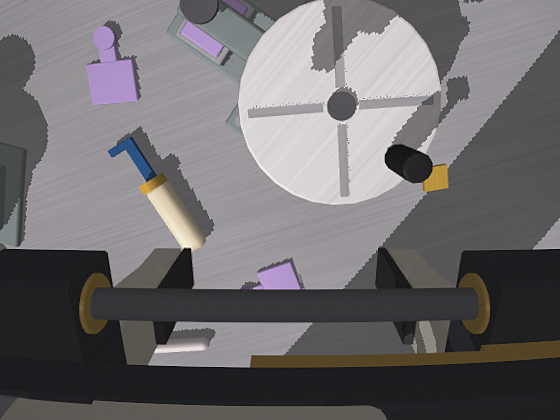

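The wrist view shows the hub at (342,106), the knob top at about (416,166), the pointer at (435,178), and the wheel rim complete along its lower half.

```bash
python3 - <<'E'
from h import *
cm=dict(np.load("w1.npz")); im=cv2.imread("pics/wrist1.png")
for z in (.095,.1): print("hub",z,onz(cm,(342,106),z))
m=((im.min(2)>150)*255).astype(np.uint8); m[:, :235]=0; m[210:]=0
c=max(cv2.findContours(m,cv2.RETR_EXTERNAL,cv2.CHAIN_APPROX_NONE)[0],key=cv2.contourArea)[:,0]
h=np.hypot(*(c-np.array([342,102])).T); c=c[(c[:,1]>3)]
P=np.array([onz(cm,p.astype(float),.095)[:2] for p in c]); 
s=np.array([.504,-.2005,.08])
for i in range(20):
    k=np.abs(np.hypot(*(P-s[:2]).T)-s[2])<(.006 if i<8 else .002)
    Q=P[k];a=np.linalg.lstsq(np.c_[2*Q,np.ones(len(Q))],(Q**2).sum(1),rcond=None)[0]
    s=np.array([a[0],a[1],np.sqrt(a[2]+a[0]**2+a[1]**2)])
print("rim",s,k.sum())
hsv=cv2.cvtColor(im,cv2.COLOR_BGR2HSV)
b=cv2.inRange(hsv,(12,110,70),(35,255,255)); b[:150]=0;b[210:]=0;b[:,:410]=0
mu=cv2.moments(b,True);pp=(mu["m10"]/mu["m00"],mu["m01"]/mu["m00"]); print("pointer px",pp,mu["m00"],[onz(cm,pp,z) for z in(.09,.095,.1)])
d=(im.max(2)<45).astype(np.uint8)*255; d[:130]=0;d[195:]=0;d[:,:375]=0;d[:,440:]=0
c=max(cv2.findContours(d,cv2.RETR_EXTERNAL,cv2.CHAIN_APPROX_NONE)[0],key=cv2.contourArea); r=cv2.minAreaRect(c);print(r,onz(cm,r[0],.122)); 
z=im[60:215,330:480];cv2.imwrite("pics/w1z.png",cv2.resize(z,None,fx=3.5,fy=3.5))
E
```

```text
hub 0.095 [ 0.50170627 -0.20266779  0.095     ]
hub 0.1 [ 0.50202617 -0.20195591  0.1       ]
rim [ 0.5019005  -0.20104198  0.07886253] 417
pointer px (436.43824701195217, 178.66733067729083) 502.0 [array([ 0.42105056, -0.26379064,  0.09      ]), array([ 0.42273283, -0.26205428,  0.095     ]), array([ 0.4244151 , -0.26031792,  0.1       ])]
((407.800048828125, 162.90000915527344), (48.746280670166016, 30.410520553588867), 26.56505012512207) [ 0.44997848 -0.2343632   0.122     ]
```

View pics/w1z.png

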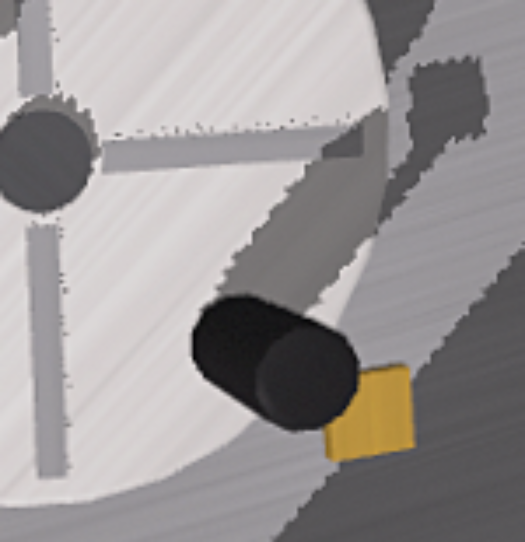

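```bash
python3 - <<'E'
from h import *
cm=dict(np.load("w1.npz"))
k=onz(cm,(417.6,166.7),.147)[:2]; h=np.array([.5019,-.2015])
print("knob",k,np.hypot(*(k-h)),np.degrees(np.arctan2(*(k-h)[::-1])))
for z in (.09,.095,.1,.102):
    p=onz(cm,(434.3,177.3),z)[:2]; print(z,p,np.hypot(*(p-h)),np.degrees(np.arctan2(*(p-h)[::-1])))
E
```

```text
knob [ 0.45216286 -0.23324136] 0.0590025120263413 -147.45470358514694
0.09 [ 0.42275746 -0.26225618] 0.09977401836785 -142.4872522511778
0.095 [ 0.42441079 -0.26054585] 0.09742171169420027 -142.69303520344394
0.1 [ 0.42606411 -0.25883551] 0.09507072389205973 -142.9089986009466
0.102 [ 0.42672544 -0.25815138] 0.09413072019266361 -142.9984039832644
```

Emit:
step_arm(
  steps=[
    [[0, 0.89, -0.34], 0],
    [[0, 0.89, -0.34], 0],
    [[0, 0.89, -0.34], 0],
    [[0, 0.89, -0.34], 0],
    [[0, 0.89, -0.34], 0],
    [[0.7, 0, 0], 0],
    [[0.7, 0, 0], 0],
    [[0.7, 0, 0], 0],
    [[0, 0, 0], 0],
    [[0, 0, 0], 0],
  ],
)

```text
time_s: 4.12
tcp_pos: [0.4522, -0.2321, 0.2032]
eef_rot: [15.4, 89.9, 177.5]
contact_force: [-0.4, -0.1, 0.9]
gripper_width: 0.0874
```

```bash
python3 - <<'E'
from plant import *
from h import *
st=get_state()
print(st["time_s"],st["tcp_pos"],togo(st,[.452,-.233,.127])[1].round(2))
E
```

```text
4.1167 [ 0.45218829 -0.2320838   0.20316044] [ 3.81  0.04 -0.01]
```

Emit:
step_arm(
  steps=[
    [[0.76, 0.01, 0], 0],
    [[0.76, 0.01, 0], 0],
    [[0.76, 0.01, 0], 0],
    [[0.76, 0.01, 0], 0],
    [[0.76, 0, 0], 0],
    [[0, 0, 0], 0],
    [[0, 0, 0], 0],
  ],
)

```text
time_s: 4.7
tcp_pos: [0.4526, -0.2329, 0.1281]
eef_rot: [48.5, 90.0, -149.3]
contact_force: [0.1, -0.9, 1.3]
gripper_width: 0.0877
```

Emit:
step_arm(
  steps=[
    [[0, 0, 0], 0],
    [[0, 0, 0], 0],
    [[0, 0, 0], 0],
    [[0, 0, 0], 0],
    [[0, 0, 0], 0],
    [[0, 0, 0], 0],
    [[0, 0, 0], 0],
    [[0, 0, 0], 0],
    [[0, 0, 0], 0],
    [[0, 0, 0], 0],
    [[0, 0, 0], 0],
    [[0, 0, 0], 0],
  ],
  fingers=1,
  grip_force=15,
)

```text
time_s: 5.7
tcp_pos: [0.4521, -0.2329, 0.1275]
eef_rot: [25.8, 90.0, -172.1]
contact_force: [-1.0, -0.1, 0.7]
gripper_width: 0.0218
```

```bash
python3 - <<'E'
from plant import *
from h import *
cv2.imwrite("pics/wrist2.png",capture("wrist"))
st=get_state()
print(st["time_s"],st["tcp_pos"],st["gripper_width"],st["contact_force"],togo(st,[.452,-.233,.127])[1].round(2))
E
```

```text
5.75 [ 0.45213431 -0.2329298   0.12754805] 0.021993823689472114 [-1.40634341 -1.71329906  0.74841582] [0.03 0.01 0.01]
```

View pics/wrist2.png

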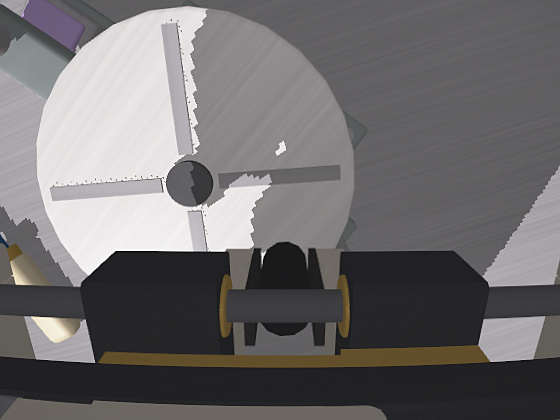

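```bash
cat > circ.py <<'E'
from plant import *
from h import *
import sys
H=np.array([.5028,-.2012])
def rows(end_deg,n,z=.1275):
    st=get_state(); R,_=togo(st,[0,0,0]); v=st["tcp_pos"][:2]-H
    a0=np.degrees(np.arctan2(v[1],v[0])); end=end_deg
    while a0<end: a0+=360
    print(st["time_s"],st["tcp_pos"].round(4),"ang",a0,"r",np.hypot(*v).round(4),"F",st["contact_force"].round(1),st["gripper_width"].round(4))
    cum=np.zeros(3)
    for a in np.radians(np.linspace(a0,end,n+1)[1:]):
        g=np.r_[H+.06*np.array([np.cos(a),np.sin(a)]),z]
        d=R.T@(g-st["tcp_pos"])/.02; s=(d-cum).round(2); cum+=s; print([s.tolist(),0],end=",")
    print()
if __name__=="__main__": rows(float(sys.argv[1]),int(sys.argv[2]))
E
python3 circ.py -235 18
```

```text
Traceback (most recent call last):
  File "circ.py", line 15, in <module>
    if __name__=="__main__": rows(float(sys.argv[1]),int(sys.argv[2]))
                             ~~~~^^^^^^^^^^^^^^^^^^^^^^^^^^^^^^^^^^^^^
  File "circ.py", line 9, in rows
    print(st["time_s"],st["tcp_pos"].round(4),"ang",a0,"r",np.hypot(*v).round(4),"F",st["contact_force"].round(1),st["gripper_width"].round(4))
                                                                                                                  ^^^^^^^^^^^^^^^^^^^^^^^^^
AttributeError: 'float' object has no attribute 'round'
```

```bash
sed -i 's/st\["gripper_width"\].round(4)/round(float(st["gripper_width"]),4)/' circ.py
python3 circ.py -235 18
```

```text
5.75 [ 0.4521 -0.2329  0.1275] ang -147.94280975824032 r 0.0598 F [-1.4 -1.7  0.7] 0.022
[[0.0, -0.16, 0.19], 0],[[0.0, -0.19, 0.18], 0],[[0.0, -0.2, 0.15], 0],[[0.0, -0.21, 0.14], 0],[[0.0, -0.22, 0.12], 0],[[0.0, -0.24, 0.1], 0],[[0.0, -0.24, 0.08], 0],[[0.0, -0.24, 0.06], 0],[[0.0, -0.25, 0.04], 0],[[0.0, -0.26, 0.01], 0],[[0.0, -0.25, 0.0], 0],[[0.0, -0.25, -0.02], 0],[[0.0, -0.25, -0.05], 0],[[0.0, -0.24, -0.07], 0],[[0.0, -0.24, -0.09], 0],[[0.0, -0.23, -0.1], 0],[[0.0, -0.22, -0.13], 0],[[0.0, -0.21, -0.14], 0],
```

Emit:
step_arm(
  steps=[
    [[0, -0.16, 0.19], 0],
    [[0, -0.19, 0.18], 0],
    [[0, -0.2, 0.15], 0],
    [[0, -0.21, 0.14], 0],
    [[0, -0.22, 0.12], 0],
    [[0, -0.24, 0.1], 0],
    [[0, -0.24, 0.08], 0],
    [[0, -0.24, 0.06], 0],
    [[0, -0.25, 0.04], 0],
    [[0, -0.26, 0.01], 0],
    [[0, -0.25, 0], 0],
    [[0, -0.25, -0.02], 0],
    [[0, -0.25, -0.05], 0],
    [[0, -0.24, -0.07], 0],
    [[0, -0.24, -0.09], 0],
    [[0, -0.23, -0.1], 0],
    [[0, -0.22, -0.13], 0],
    [[0, -0.21, -0.14], 0],
    [[0, 0, 0], 0],
  ],
)

```text
time_s: 7.33
tcp_pos: [0.4697, -0.1518, 0.1276]
eef_rot: [141.2, 89.9, -56.6]
contact_force: [5.9, -5.6, -5.6]
gripper_width: 0.0216
```

```bash
python3 circ.py -325 18; python3 -c "
from plant import *
import cv2
cv2.imwrite('pics/scene3.png',capture('scene')[150:330,100:320])
cv2.imwrite('pics/wrist3.png',capture('wrist'))"
```

```text
7.3333 [ 0.4697 -0.1518  0.1276] ang 123.83432315508482 r 0.0594 F [ 5.9 -5.6 -5.6] 0.0216
[[0.0, -0.84, -0.98], 0],[[0.01, -0.32, -1.26], 0],[[-0.0, 0.24, -1.27], 0],[[-0.0, 0.76, -1.05], 0],[[-0.0, 1.13, -0.64], 0],[[0.0, 1.29, -0.1], 0],[[0.0, 1.21, 0.45], 0],[[0.0, 0.91, 0.92], 0],[[0.0, 0.44, 1.22], 0],[[-0.0, -0.12, 1.29], 0],[[-0.0, -0.65, 1.12], 0],[[-0.0, -1.06, 0.74], 0],[[-0.0, -1.28, 0.23], 0],[[-0.01, -1.25, -0.34], 0],[[0.0, -0.99, -0.83], 0],[[0.01, -0.55, -1.17], 0],[[-0.0, -0.01, -1.3], 0],[[-0.0, 0.54, -1.17], 0],
```

View pics/wrist3.png

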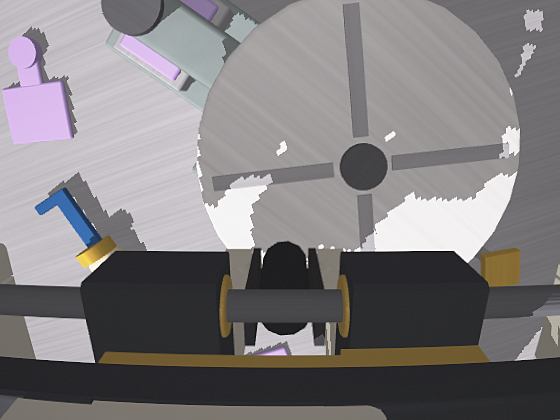

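The knob is following at (285,285) in the wrist view, and the pointer is visible at (500,268). Forces are small, so I'm continuing.

```bash
sed -i 's/while a0<end: a0+=360/a0-=360*np.floor((a0-end)\/360)/; s/H=np.array.*/H=np.array([.5031,-.2016])/' circ.py; python3 circ.py -325 18
```

```text
7.4333 [ 0.4696 -0.1519  0.1276] ang -236.0110621988732 r 0.0599 F [ 6.2 -5.8 -6.1] 0.0221
[[0.01, -0.2, -0.17], 0],[[-0.0, -0.18, -0.18], 0],[[-0.0, -0.16, -0.2], 0],[[-0.0, -0.15, -0.21], 0],[[-0.0, -0.13, -0.23], 0],[[-0.0, -0.11, -0.23], 0],[[-0.0, -0.08, -0.25], 0],[[-0.0, -0.07, -0.25], 0],[[-0.0, -0.04, -0.25], 0],[[-0.0, -0.03, -0.26], 0],[[-0.0, 0.0, -0.26], 0],[[-0.0, 0.03, -0.26], 0],[[-0.0, 0.04, -0.25], 0],[[0.0, 0.07, -0.25], 0],[[0.0, 0.09, -0.25], 0],[[0.0, 0.11, -0.23], 0],[[0.0, 0.12, -0.22], 0],[[0.0, 0.15, -0.22], 0],
```

Emit:
step_arm(
  steps=[
    [[0, -0.2, -0.17], 0],
    [[0, -0.18, -0.18], 0],
    [[0, -0.16, -0.2], 0],
    [[0, -0.15, -0.21], 0],
    [[0, -0.13, -0.23], 0],
    [[0, -0.11, -0.23], 0],
    [[0, -0.08, -0.25], 0],
    [[0, -0.07, -0.25], 0],
    [[0, -0.04, -0.25], 0],
    [[0, -0.03, -0.26], 0],
    [[0, 0, -0.26], 0],
    [[0, 0.03, -0.26], 0],
    [[0, 0.04, -0.25], 0],
    [[0, 0.07, -0.25], 0],
    [[0, 0.09, -0.25], 0],
    [[0, 0.11, -0.23], 0],
    [[0, 0.12, -0.22], 0],
    [[0, 0.15, -0.22], 0],
    [[0, 0, 0], 0],
  ],
)

```text
time_s: 9.02
tcp_pos: [0.5528, -0.1679, 0.1276]
eef_rot: [-174.6, 89.9, -12.5]
contact_force: [5.0, 0.6, -2.6]
gripper_width: 0.0218
```

```bash
python3 circ.py -415 18
```

```text
9.0167 [ 0.5528 -0.1679  0.1276] ang -325.8668268550402 r 0.06 F [ 5.   0.6 -2.6] 0.0218
[[0.01, 0.17, -0.2], 0],[[-0.0, 0.18, -0.18], 0],[[-0.0, 0.2, -0.16], 0],[[-0.0, 0.22, -0.15], 0],[[-0.0, 0.22, -0.13], 0],[[-0.0, 0.24, -0.11], 0],[[-0.0, 0.24, -0.09], 0],[[-0.0, 0.25, -0.06], 0],[[-0.0, 0.26, -0.05], 0],[[-0.0, 0.25, -0.02], 0],[[-0.0, 0.26, 0.0], 0],[[-0.0, 0.26, 0.02], 0],[[-0.0, 0.26, 0.05], 0],[[-0.0, 0.25, 0.06], 0],[[-0.0, 0.24, 0.09], 0],[[-0.0, 0.24, 0.11], 0],[[-0.0, 0.22, 0.13], 0],[[-0.0, 0.22, 0.15], 0],
```

Emit:
step_arm(
  steps=[
    [[0, 0.17, -0.2], 0],
    [[0, 0.18, -0.18], 0],
    [[0, 0.2, -0.16], 0],
    [[0, 0.22, -0.15], 0],
    [[0, 0.22, -0.13], 0],
    [[0, 0.24, -0.11], 0],
    [[0, 0.24, -0.09], 0],
    [[0, 0.25, -0.06], 0],
    [[0, 0.26, -0.05], 0],
    [[0, 0.25, -0.02], 0],
    [[0, 0.26, 0], 0],
    [[0, 0.26, 0.02], 0],
    [[0, 0.26, 0.05], 0],
    [[0, 0.25, 0.06], 0],
    [[0, 0.24, 0.09], 0],
    [[0, 0.24, 0.11], 0],
    [[0, 0.22, 0.13], 0],
    [[0, 0.22, 0.15], 0],
    [[0, 0, 0], 0],
  ],
)

```text
time_s: 10.6
tcp_pos: [0.5359, -0.2519, 0.1276]
eef_rot: [138.1, 89.9, -59.8]
contact_force: [2.6, -7.2, -5.2]
gripper_width: 0.0221
```

```bash
python3 circ.py -502.5 18;  python3 -c "
from plant import *
import cv2
cv2.imwrite('pics/scene4.png',cv2.resize(capture('scene')[150:330,100:320],None,fx=3,fy=3))"
```

```text
10.6 [ 0.5359 -0.2519  0.1276] ang -416.84122480700955 r 0.06 F [ 2.6 -7.2 -5.2] 0.0221
[[0.01, 0.19, 0.17], 0],[[-0.0, 0.17, 0.18], 0],[[-0.0, 0.16, 0.19], 0],[[-0.0, 0.14, 0.2], 0],[[-0.0, 0.12, 0.22], 0],[[-0.0, 0.1, 0.23], 0],[[-0.0, 0.09, 0.23], 0],[[-0.01, 0.07, 0.24], 0],[[0.0, 0.04, 0.25], 0],[[0.0, 0.03, 0.24], 0],[[0.0, 0.0, 0.25], 0],[[0.0, -0.01, 0.25], 0],[[0.0, -0.04, 0.25], 0],[[0.0, -0.06, 0.24], 0],[[0.0, -0.07, 0.24], 0],[[0.0, -0.1, 0.23], 0],[[0.0, -0.12, 0.22], 0],[[0.0, -0.13, 0.21], 0],
```

View pics/scene4.png

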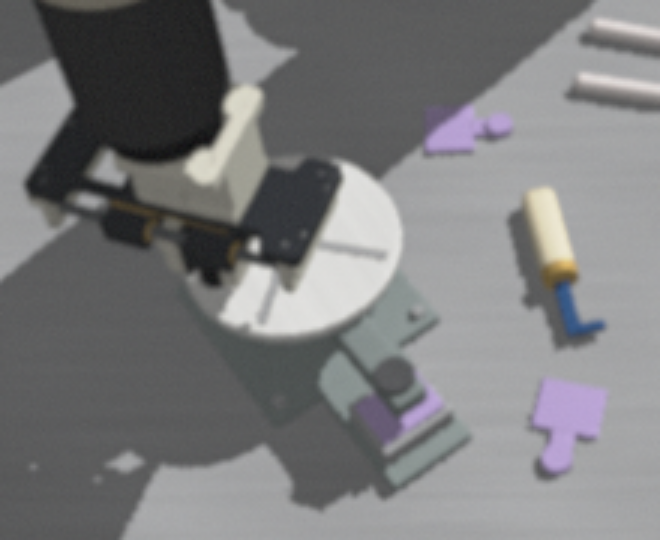

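The gripper holds the knob on the far left side of the wheel. The last quarter follows.

Emit:
step_arm(
  steps=[
    [[0, 0.19, 0.17], 0],
    [[0, 0.17, 0.18], 0],
    [[0, 0.16, 0.19], 0],
    [[0, 0.14, 0.2], 0],
    [[0, 0.12, 0.22], 0],
    [[0, 0.1, 0.23], 0],
    [[0, 0.09, 0.23], 0],
    [[0, 0.07, 0.24], 0],
    [[0, 0.04, 0.25], 0],
    [[0, 0.03, 0.24], 0],
    [[0, 0, 0.25], 0],
    [[0, -0.01, 0.25], 0],
    [[0, -0.04, 0.25], 0],
    [[0, -0.06, 0.24], 0],
    [[0, -0.07, 0.24], 0],
    [[0, -0.1, 0.23], 0],
    [[0, -0.12, 0.22], 0],
    [[0, -0.13, 0.21], 0],
    [[0, 0, 0], 0],
    [[0, 0, 0], 0],
  ],
)

```text
time_s: 12.32
tcp_pos: [0.4542, -0.236, 0.1275]
eef_rot: [6.6, 89.9, 168.7]
contact_force: [-4.8, -2.2, 3.5]
gripper_width: 0.0215
```

```bash
python3 circ.py -503 1;  python3 - <<'E'
from plant import *
from h import *
cv2.imwrite('pics/side5.png',cv2.resize(capture('side')[130:260,200:340],None,fx=4,fy=4))
cm=camera_model('side')
im=cv2.imread
E
```

```text
12.3167 [ 0.4542 -0.236   0.1275] ang -144.90420414857377 r 0.0597 F [-4.8 -2.2  3.5] 0.0215
[[-0.0, 0.07, -0.07], 0],
```

View pics/side5.png

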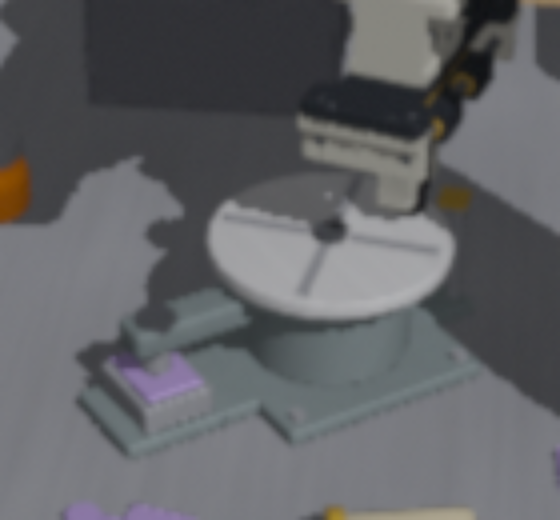

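Emit:
step_arm(
  steps=[
    [[0, 0.05, -0.05], 0],
    [[0, 0, 0], 0],
    [[0, 0, 0], 0],
    [[0, 0, 0], 0],
  ],
)

```text
time_s: 12.7
tcp_pos: [0.4554, -0.2375, 0.1275]
eef_rot: [11.3, 89.9, 173.5]
contact_force: [-3.7, -1.8, 4.5]
gripper_width: 0.0215
```

Emit:
step_arm(
  steps=[
    [[0, 0, 0], 0],
    [[0, 0, 0], 0],
    [[0, 0, 0], 0],
    [[0, 0, 0], 0],
    [[0, 0, 0], 0],
    [[0, 0, 0], 0],
    [[0, 0, 0], 0],
    [[0, 0, 0], 0],
  ],
  fingers=0,
)

```text
time_s: 13.37
tcp_pos: [0.4562, -0.2376, 0.1276]
eef_rot: [-170.6, 90.0, -8.4]
contact_force: [-0.3, -0.6, 0.2]
gripper_width: 0.0694
```

Emit:
step_arm(
  steps=[
    [[-0.8, 0, 0], 0],
    [[-0.8, 0, 0], 0],
    [[-0.8, 0, 0], 0],
    [[-0.8, 0, 0], 0],
    [[-0.8, 0, 0], 0],
    [[-0.8, 0, 0], 0],
    [[0, -0.9, 0.34], 0],
    [[0, -0.9, 0.34], 0],
    [[0, -0.9, 0.34], 0],
    [[0, -0.9, 0.34], 0],
    [[0, -0.9, 0.34], 0],
    [[0, 0, 0], 0],
    [[0, 0, 0], 0],
  ],
)

```text
time_s: 14.45
tcp_pos: [0.4514, -0.1408, 0.2238]
eef_rot: [-157.5, 90.0, 4.8]
contact_force: [0.1, -0.3, -0.3]
gripper_width: 0.0878
```

```bash
python3 - <<'E'
from plant import *
from h import *
st=get_state(); cm=camera_model("wrist"); im=capture("wrist"); np.savez("w2.npz",**cm)
cv2.imwrite("pics/wrist6.png",im)
cv2.imwrite("pics/wrist6z.png",cv2.resize(im[60:215,330:480],None,fx=3.5,fy=3.5))
cv2.imwrite("pics/scene6.png",capture("scene"))
print(st["time_s"],st["tcp_pos"],st["contact_force"])
E
```

```text
14.45 [ 0.45144899 -0.1408194   0.22380094] [ 0.08308897 -0.28004134 -0.30674959]
```

View pics/wrist6.png

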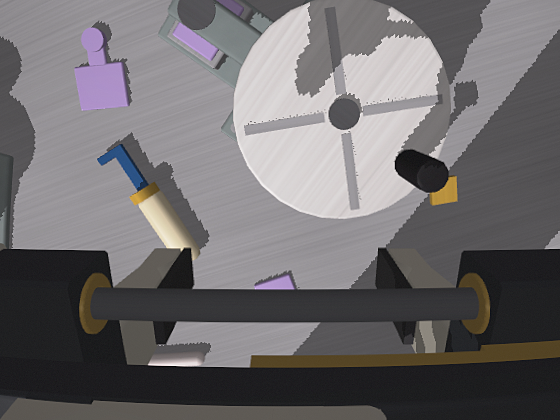

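View pics/wrist6z.png

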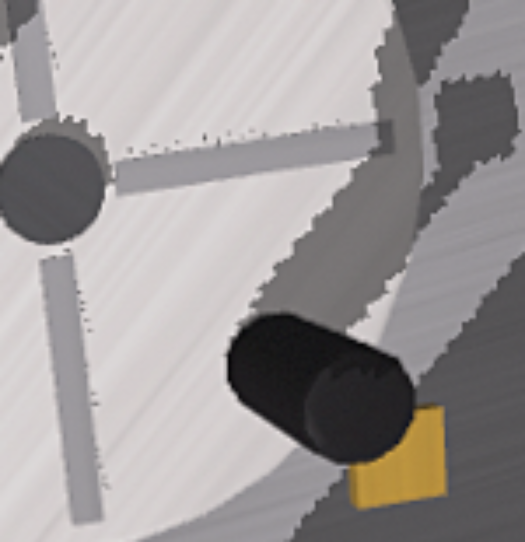

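View pics/scene6.png

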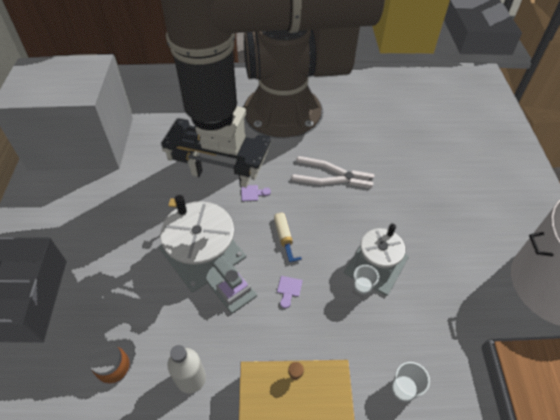

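```bash
python3 - <<'E'
from h import *
cm=dict(np.load("w2.npz"))
k=onz(cm,(432.5,177.0),.147)[:2]
h2=onz(cm,(344.2,113.3),.1)[:2]; print("hub",h2,"knob",k)
f=lambda v:np.degrees(np.arctan2(v[1],v[0]))
for h in (h2,np.array([.5027,-.2011])):
    p=onz(cm,(443.3,190.2),.093)[:2]
    print(np.hypot(*(k-h)),f(k-h),"pointer",p,np.hypot(*(p-h)),f(p-h))
# spokes
for n,s in (("w1.npz",[(103,155),(360,140)]),("w2.npz",[(117,180),(390,137)])):
    c=dict(np.load(n)); a,b=[onz(c,(330+x/3.5-.4,60+y/3.5-.4),.0955)[:2] for x,y in s]; print("spoke",f(b-a))
E
```

```text
hub [ 0.50258418 -0.20183302] knob [ 0.45381931 -0.23721284]
0.060247354371622104 -144.03841598492312 pointer [ 0.42329862 -0.26166073] 0.09932549350585243 -142.96233724805367
0.06077383475462113 -143.54317150011585 pointer [ 0.42329862 -0.26166073] 0.09986080618545207 -142.66664269365742
spoke -103.62036290065552
spoke -98.03585868463792
```

```bash
python3 -c "
from plant import *
print(get_state()['contact_force'],close_job())"
```

```text
the job is handed in; nothing more can be done
[ 0.04435278  0.28746914 -0.44977317] None
```

The press wheel has been turned clockwise to one full turn, with its knob back at the brass pointer, and the job is handed in.

- **Turn:** I gripped the knob at 15 N and carried it round in four arcs. I nudged it back about 1.5° at the end, because it had gone slightly past the pointer. Then I let go and backed off.
- **Force and time:** Force readings at the end of each arc stayed below about 11 N. The last reading before handing in was 14.5 s.
- **Knob at pointer:** In the final wrist picture the knob is about 1° past the pointer, so the wheel is at roughly 6.28 + 0.02 rad. The change in the wheel's spokes puts it about 0.5° short instead. The two disagree within the measuring error.
- **Start position:** The knob began about 5° past the pointer, so I turned it about 355°, finishing at the pointer rather than at where it started.
- **Feeder wheel:** It was never approached. In the final scene picture its knob is where it was at the start, judged by eye.
- **Not checked:** I did not measure how far the die came down.

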